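# Park the microscope nosepiece on its shortest objective

### The job

Set the microscope ready for the next user: with closed fingers, push the finger lugs on the rim of its revolving nosepiece round until the shortest objective clicks in upright over the slide. Turn it gently and only by the lugs or the ring they stand on, never touching the objectives, and leave the things on the bench around the microscope where they are.

Things in the scene. Friction and masses are not known exactly. Their poses are not given: they have to be found in the camera images.
- microscope: Upright trinocular microscope, fixed to the bench. Origin on the bench (z = 0) under the optical axis; own z up, own -x the front, towards which the nosepiece faces, own +x the limb side. In its frame, mm: base x -80 to 170, y +-75, 65 high; stage x -62 to 74, y +-75, top at z 115; limb x 86 to 148, y +-29; focus knobs to y +-100 at x 117, z 92; ring centre at x -20.7, y 0, z 183
- head (a point): Centre of the prism head, on the microscope's own x = 18 mm, z = 294 mm. Head x -17 to 53, y +-28, z 259 to 320 (microscope frame, mm); camera tube on it, 37 across, at x 4, up to z 384; eyepieces lean back over the limb, x 55 to 150, y +-55. Below it the arm, y +-29, from x -25 back to the limb, z 217 to 259
- nosepiece (a joint): Angle of the nosepiece, rad, growing anticlockwise seen from above, endless, not wrapped; 0 or any whole turn = shortest objective in its click. A click every quarter turn: within about 10 degrees it is drawn in and stays, elsewhere it stays where left, at the start too. Friction about 1 N at a lug, about 4 N to leave a click
- ring_centre (a point): Centre of the nosepiece ring at mid-height of the lugs. The axis leans 18 degrees (0.314 rad): upward it leans to the microscope's own +x, so the front rim is the higher. Black ring 78 mm across, 12 mm thick along the axis; 1.5 mm above it the fixed steel mount, 62 mm across, coaxial, up to the arm. The front half of ring and lugs is open from above and in front
- lug0 (a point): Middle of the outer end of a finger lug. Four equal black lugs stand out radially in the ring's plane, a quarter turn apart, each 11 mm wide and 12 mm thick, from the ring's 39 mm radius out to 60 mm. This one is 45 degrees anticlockwise (seen from above) of the shortest objective
- lug1 (a point): The same on the lug 135 degrees anticlockwise of the shortest objective
- lug2 (a point): The same on the lug 225 degrees anticlockwise of the shortest objective
- lug3 (a point): The same on the lug 315 degrees anticlockwise of the shortest objective
- objective_short: Shortest objective: a stub 24 mm long, 25 mm across, wide flat front. Origin at its shoulder on the nosepiece, own -z towards its front. Four objectives hang under the ring a quarter turn apart, midway between lugs, shoulders 25 mm from the nosepiece axis, spread outward 18 degrees from it; the one on the microscope's +x side of the ring hangs upright over the slide
- objective_medium: Objective 34 mm long, 24 mm across, next anticlockwise of the shortest; axes as objective_short
- objective_long: Objective 42 mm long, 24 mm across, slender nose, opposite the shortest; axes as objective_short
- objective_longest: Objective 45 mm long, 24 mm across, slender nose, next clockwise of the shortest; axes as objective_short
- objective_short_tip (a point): Centre of the shortest objective's front face
- light_path (a point): Point on the upright optical axis on top of the slide, 117.5 mm above the bench; a clicked-in shortest objective's front stands 24.5 mm above it
- oil_bottle: Loose amber dropper bottle with black bulb, 36 mm across, 97 mm high, upright; origin under its centre. To be left alone
- wafer_case: Loose round clear wafer case, 84 mm across, 21 mm high; origin under its centre. To be left alone
- slide_box: Loose flat slide box, 100 x 86 x 32 mm; origin under its centre. To be left alone

How it is judged:
By the outcome, as a careful person would: the job done as asked, in the order asked, and still so for the second after the job is handed in, with the robot touching nothing.
It also fails if it takes over 54 s, if anything falls off the work surface, if the arm or the gripper's body presses on something with over 40 N, if the wrist force passes 120 N, or if a joint passes its speed limit or range.

### The arm

A 6-joint arm with a two-finger parallel gripper is mounted at the origin on the work surface. World frame = base frame: x ahead of the robot, y to its left, z up, the work surface at z = 0. Lengths are in m, angles in degrees, forces in N, time in s.
With the tool pointing down it reaches from about 0.25 to 0.725 m from the base axis. Payload 9.7 kg.
Tool frame: the origin (TCP) lies midway between the tips of the shut fingers; the grasp point (between the pads) lies 19 mm behind it (grip_point_offset is the distance from the TCP to the grasp point, in m); y points along the fingers, z is the direction in which the jaws open and shut, and the axes are right-handed (so a half turn about y gives the same grasp; the last joint's range is limited). The gripper opens to 85 mm and grips with 20 to 120 N. Pads are 22 mm wide; open, the fingers measure 114 mm over their backs; the gripper's body (76 mm by 85 mm) begins 54 mm behind the grasp point. The pads swing forward as they close: fully open they stand 13 mm farther back than shut.
Start: joints at [-64.515, 4.979, 10.078, 95.1, 0, 90], TCP at [0.237, -0.496, 0.231] pointing down, gripper open.
Joint ranges: [-179.16, 179.16], [-48.56, 103.87], [-65.8, 70.77], [-126.05, 130.52], [-82.76, 87.17], [-180, 180]. Speed limits (degrees/s): [127.2, 127.2, 147.25, 180, 180, 180].

### API

Orientations are given as [roll, pitch, yaw] about the fixed x, y, z axes, in that order (R = Rz(yaw) Ry(pitch) Rx(roll)).
In Python, from workcell import get_obs, camera, job_done, grip_point_offset gives the robot as it stands.
- The arm moves only by the tool move_arm, never from a script. Its argument "deltas" is a list that holds one entry, the list of rows, each a list of 4 numbers: the shift along the tool's x, y, z in m, then the turn about the tool's y in degrees. A call has 1 to 5 rows; each row is the pose to reach, as a shift and turn from the pose commanded when the call began, along the tool's axes at that moment; what a row does not reach only later rows make up. A row lasts 1/10 s, in which the tool goes at most 50 mm and 8.59 degrees, less where a joint would pass 70% of its speed; a pose out of reach is approached as far as the arm can. A call with a gripper value outside its range is refused whole. "claw" is the finger opening in m, from 0 to 0.0854, set as the call begins (left out, the last holds). The fingers move at their own pace and stop on an object; "newtons" is the grip in N (left out, the last holds). Time passes only in rows, so rows that repeat a pose let the fingers close. It gives the time, the measured TCP pose, the force and the opening at its end, in the units of the state.
- get_obs(): the state, without advancing time (a new reading comes with each control period).
- camera(name): name is "scene" or "top" or "wrist"; returns a dict with "color" (480x640x3 uint8, blue, green, red), "range_z" (480x640 float32, m along the optical axis (not along the pixel's ray), 0 where there is no reading), "fx", "fy", "cx", "cy" (pixels), "T" (4x4, takes a point from camera to world coordinates). Camera axes: x right, y down, z forward; pixel columns grow to the right and rows downward; lengths in m; the calibration is good to about 2 mm. A picture is of the moment at which its call begins.
- job_done(): hands the job in, once; it reports no verdict.
The state is a dict: "time": time; "q": joint angles; "qd": joint speeds; "joint_efforts": joint torques, N m; "ee_pos": TCP position; "tcp_rot": TCP orientation; "wrist_force": force on the tool from outside, world axes, zero at the start; "torque": the same for the moment, N m; "opening": finger opening in m.
Only numpy, scipy, OpenCV 4.12 (cv2) and the standard library are available. Lean on these libraries where they do the work, as an engineer would, in place of code of your own. Each camera call takes 0.05 s, during which the arm holds its last target. There are 200 camera calls.

## Working session

There is one attempt and no reset: what is moved stays moved. The work goes in short steps, Python scripts to look and compute and a tool call to move; the robot and the scene stay as the last step left them, time stands still between calls to the robot, and variables do not carry over. Pictures are saved under pics/ and viewed, about 8 in all and at most 12, crops included, and the job is handed in when it is done.

Besides the shell and the picture viewer there is one more tool, called after "Emit:" in YAML: its name, and indented under it one key for each argument. move_arm: Moves the arm, as the interface text tells. Its arguments: {"type":"object","properties":{"deltas":{"type":"array"},"claw":{"type":"number"},"newtons":{"type":"number"}},"required":["deltas"]}

```bash
mkdir -p pics; ls; python3 - <<'E'
from workcell import *
import cv2,numpy as np
o=get_obs();print(o, grip_point_offset)
a=[]
for n in("scene","top"):
    c=camera(n);cv2.imwrite(f"pics/{n}0.png",c["color"]);np.savez(f"{n}0.npz",**c);print(n,c["fx"],c["cx"],c["cy"],c["T"].round(3).tolist())
E
```

```text
pics
{'time': 0.0, 'q': array([-6.45156931e+01,  5.01058905e+00,  1.00358426e+01,  9.51007252e+01,
       -1.45000059e-04,  9.00018409e+01]), 'qd': array([-0.04504294, -0.01967998, -0.02095933, -0.06263121, -0.05282396,
       -0.06329029]), 'joint_efforts': array([ 1.25582017e-03, -5.20383167e+01,  4.64807475e+01,  1.61452655e-02,
        1.11858000e-05,  2.44199285e-06]), 'ee_pos': array([ 0.23654536, -0.49627911,  0.23060042]), 'tcp_rot': array([-9.00754716e+01, -1.47424844e-04, -1.54517534e+02]), 'wrist_force': array([ 0.32121975, -0.10261694,  0.16708573]), 'torque': array([ 0.00727776, -0.02531354, -0.0368554 ]), 'opening': 0.08528757968111632} 0.0187
scene 556.7016924352201 326.3647998441156 240.72884329356378 [[0.248, 0.536, -0.807, 1.348], [0.969, -0.146, 0.201, -0.161], [-0.01, -0.831, -0.555, 0.694], [0.0, 0.0, 0.0, 1.0]]
top 504.98786653946155 310.6689588841582 239.76029653198447 [[0.028, -0.997, 0.071, 0.566], [-0.999, -0.03, -0.015, 0.038], [0.017, -0.07, -0.997, 1.077], [0.0, 0.0, 0.0, 1.0]]
```

View pics/scene0.png

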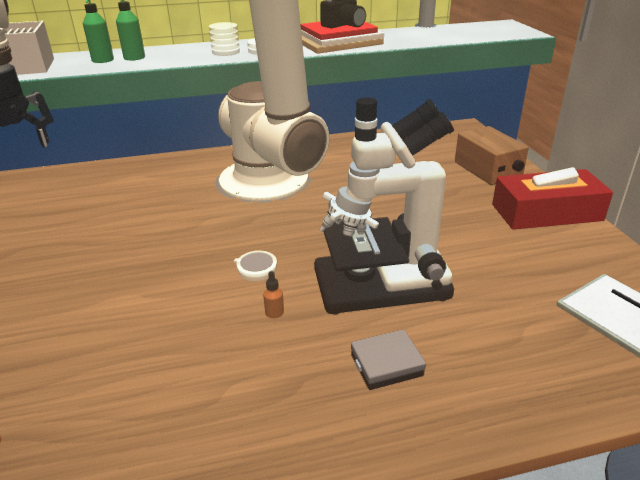

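View pics/top0.png

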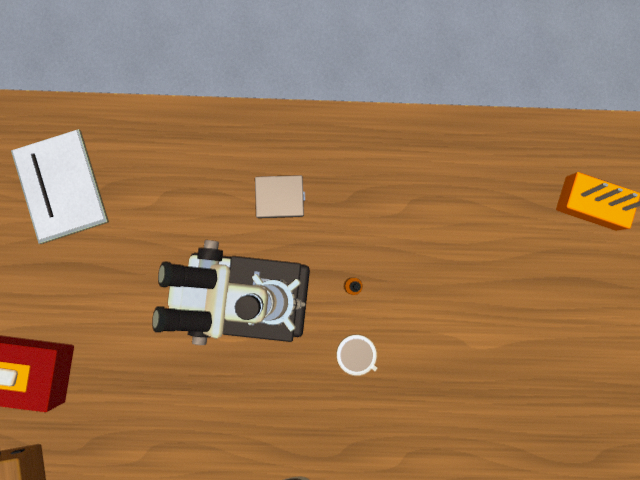

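Scene: microscope mid-picture, nosepiece about (345,210). Top: microscope front faces right (world −y), ring about (275,302), bottle (353,286), case (357,355), box (280,197). Next I'll zoom in and fit the pose.

```bash
cat > h.py <<'E'
import numpy as np,cv2
def load(n): return dict(np.load(n))
def cloud(c):
    v,u=np.mgrid[:480,:640];z=c["range_z"]
    P=np.stack([(u-c["cx"])/c["fx"]*z,(v-c["cy"])/c["fy"]*z,z],-1)
    return P@c["T"][:3,:3].T+c["T"][:3,3]
def proj(c,p):
    q=(np.atleast_2d(p)-c["T"][:3,3])@c["T"][:3,:3]
    return np.c_[q[:,0]/q[:,2]*c["fx"]+c["cx"],q[:,1]/q[:,2]*c["fy"]+c["cy"]]
E
python3 - <<'E'
from h import *
s,t=load("scene0.npz"),load("top0.npz")
a=cv2.resize(s["color"][170:270,290:420],None,fx=6,fy=6,interpolation=2)[:600,:]
b=cv2.resize(t["color"][250:350,210:330],None,fx=6,fy=6,interpolation=2)
cv2.imwrite("pics/cs.png",a);cv2.imwrite("pics/ct.png",b)
P=cloud(t);ok=t["range_z"]>0
# base/stage/box rectangles
for nm,lo,hi,(v0,v1,u0,u1) in [("base",.055,.072,(230,360,150,330)),("stage",.108,.12,(230,360,150,330)),("tubetop",.37,.395,(230,360,150,330)),("slidebox",.02,.045,(160,230,240,320)),("bottle",.07,.11,(270,300,335,370)),("case",.012,.03,(325,385,325,385))]:
    m=np.zeros(ok.shape,bool);m[v0:v1,u0:u1]=1;m&=ok&(P[...,2]>lo)&(P[...,2]<hi)
    p=P[m]
    if len(p)<5: print(nm,len(p));continue
    r=cv2.minAreaRect(p[:,:2].astype(np.float32)*1000);print(nm,len(p),np.median(p[:,2]).round(4),np.round(r[0],1),np.round(r[1],1),round(r[2],2),p.mean(0).round(4))
E
```

```text
base 175 0.0644 [589.5 226.3] [84.2 22.3] 89.21 [0.5894 0.2314 0.0639]
stage 3043 0.1153 [527.1 145.2] [196.9 191.7] 85.82 [0.5327 0.1283 0.1151]
tubetop 496 0.3843 [521.2 112.4] [32.7 32.5] 2.34 [0.5215 0.1124 0.3841]
slidebox 1987 0.0323 [731.2  90.8] [ 86.7 103.1] 3.65 [0.7302 0.0917 0.0322]
bottle 94 0.0776 [548.3 -66.6] [19.8 20. ] 1.44 [ 0.5485 -0.0656  0.0814]
case 1324 0.0219 [407.4 -77.7] [82.1 83.2] 2.28 [ 0.4068 -0.0779  0.0219]
```

View pics/cs.png

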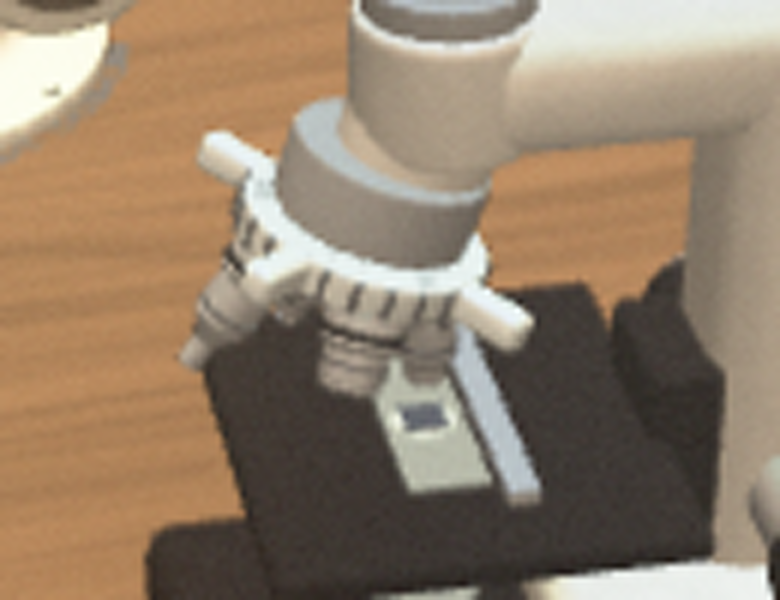

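View pics/ct.png

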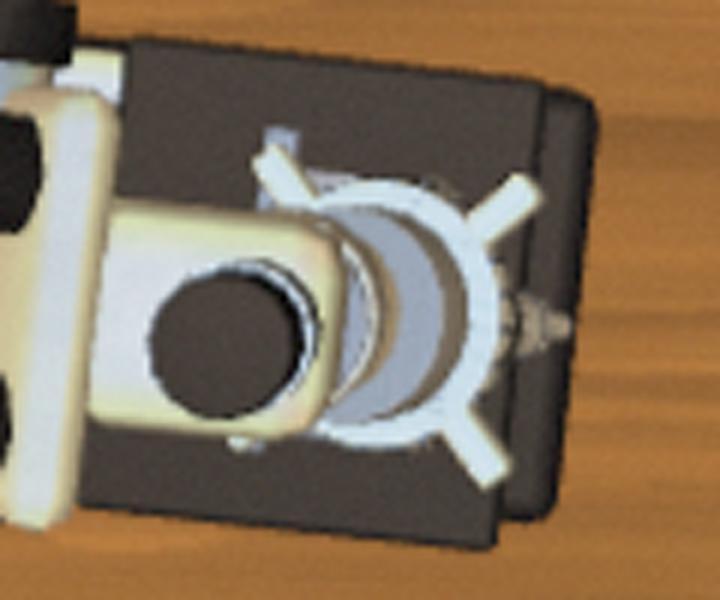

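Lugs are white here, ends in the top crop at about (530,188), (495,470), (265,160), (240,440). The scene crop shows a slender objective in front (190,360), a stubby one nearer the camera (350,390), and another over the slide (430,375). Next I'll fit the nosepiece angle.

```bash
cat >> h.py <<'E'
YAW=np.radians(85.9)
def frame(yaw=YAW,tube=(.5215,.1124)):
    R=np.array([[np.cos(yaw),-np.sin(yaw),0],[np.sin(yaw),np.cos(yaw),0],[0,0,1]])
    o=np.r_[tube,0]-R@[.004,0,0]; return R,o
A=np.radians(18);TILT=np.array([[np.cos(A),0,np.sin(A)],[0,1,0],[-np.sin(A),0,np.cos(A)]])
C=np.array([-.0207,0,.183])
def ringpt(r,phi,h,yaw=YAW,tube=(.5215,.1124)):  # phi deg in own frame about leaning axis
    R,o=frame(yaw,tube);p=np.radians(phi)
    return R@(C+TILT@[r*np.cos(p),r*np.sin(p),h])+o
def objtip(phi,L,h0=-.006):
    return ringpt(.025+L*np.sin(A),phi,h0-L*np.cos(A))
E
python3 - <<'E'
from h import *
from scipy.optimize import least_squares
s,t=load("scene0.npz"),load("top0.npz")
T=np.array([[530,188],[495,470],[265,160],[240,440]])/6+[210,250]
S=np.array([[212,152],[262,280],[522,330]])/6+[290,170]
print(proj(t,frame()[1]+[0,0,.384]))
def f(v,full=0):
    kw=dict(yaw=v[1],tube=v[2:4])
    L=[ringpt(.058,v[0]+k*90,.003,**kw) for k in range(4)]
    pt=proj(t,L);ps=proj(s,L)
    # match nearest
    r=[]
    for q,pp in((T,pt),(S,ps)):
        for x in q:
            d=pp-x;r+=list(d[np.argmin((d**2).sum(1))])
    return np.r_[r,(v[1]-YAW)*100,(v[2:4]-[.5215,.1124])*500]
best=min((least_squares(f,[a,YAW,.5215,.1124],x_scale=[1,.01,.001,.001]) for a in range(0,90,15)),key=lambda z:z.cost)
v=best.x;print(v[0]%90,np.degrees(v[1]),v[2:],best.fun.round(1))
for k in range(4):print("lug",(v[0]+90*k)%360, ringpt(.06,v[0]+90*k,0,v[1],v[2:4]).round(4))
# objectives: predicted tips in scene crop for each length
for k in range(4):
    ph=(v[0]+45+90*k)%360
    print("obj",round(ph,1),[((proj(s,objtip(ph,L))[0]-[290,170])*6).round() .tolist() for L in(.0,.024,.034,.042,.045)],
      "top45",((proj(t,objtip(ph,.045))[0]-[210,250])*6).round(),((proj(t,objtip(ph,.042))[0]-[210,250])*6).round())
E
```

```text
[[249.7703409 307.1272896]]
45.5970514178074 85.87850003825966 [0.52090006 0.11238929] [-1.4 -1.1  0.1 -0.5 -0.6 -0.5 -1.1 -0.9 -1.6 -2.  -1.1 -0.5 -1.  -1.3
 -0.  -0.3 -0. ]
lug 45.5970514178074 [0.4792 0.1307 0.17  ]
lug 135.5970514178074 [0.4743 0.0501 0.1962]
lug 225.5970514178074 [0.559  0.0448 0.196 ]
lug 315.5970514178074 [0.5639 0.1254 0.1698]
obj 90.6 [[329.0, 215.0], [301.0, 265.0], [290.0, 286.0], [281.0, 302.0], [278.0, 308.0]] top45 [425. 431.] [422. 428.]
obj 180.6 [[270.0, 242.0], [224.0, 302.0], [205.0, 327.0], [190.0, 347.0], [184.0, 354.0]] top45 [557. 317.] [551. 317.]
obj 270.6 [[366.0, 299.0], [347.0, 376.0], [339.0, 409.0], [333.0, 434.0], [331.0, 444.0]] top45 [449. 178.] [446. 181.]
obj 0.6 [[423.0, 269.0], [422.0, 336.0], [421.0, 364.0], [420.0, 385.0], [420.0, 393.0]] top45 [321. 292.] [320. 292.]
```

Lengths seen in the scene image match: short at 270° (own frame), medium clicked over the slide, longest in front. So it needs +90°: push the front lug from 135° to 225°. Closing the fingers to see their size and the wrist camera's mounting side.

Emit:
move_arm:
  deltas:
    - [[0, 0, 0, 0], [0, 0, 0, 0], [0, 0, 0, 0], [0, 0, 0, 0], [0, 0, 0, 0]]
  claw: 0
  newtons: 40

```text
time: 0.6
ee_pos: [0.2366, -0.4965, 0.2313]
tcp_rot: [-90.0, -0.0, -154.5]
wrist_force: [-0.3, 0.3, -0.5]
opening: 0.0124
```

```bash
python3 - <<'E'
from h import *
from workcell import *
from scipy.spatial.transform import Rotation as Ro
o=get_obs();w=camera("wrist");s=camera("scene");Rt=Ro.from_euler("xyz",o["tcp_rot"],degrees=True).as_matrix()
print(o["time"],o["opening"],"cam in tool",(Rt.T@(w["T"][:3,3]-o["ee_pos"])).round(3),(Rt.T@w["T"][:3,:3]).round(2).tolist())
cv2.imwrite("pics/w1.png",np.hstack([cv2.resize(w["color"],(480,360))]))
P=cloud(w);ok=(w["range_z"]>0)&(w["range_z"]<.4);p=(P[ok]-o["ee_pos"])@Rt
for a,b in((-.01,.002),(-.03,-.01),(-.06,-.03)):
    m=(p[:,1]>a)&(p[:,1]<b)&(abs(p[:,0])<.06);q=p[m]
    if len(q):print(a,len(q),q.min(0).round(3),q.max(0).round(3))
E
```

```text
0.6 0.012397133416516033 cam in tool [-0.07  -0.143  0.   ] [[-0.0, 0.96, 0.28], [-0.0, -0.28, 0.96], [1.0, 0.0, 0.0]]
-0.01 448 [-0.011 -0.01  -0.019] [ 0.011 -0.001  0.02 ]
-0.03 2219 [-0.012 -0.03  -0.019] [ 0.011 -0.01   0.02 ]
-0.06 15342 [-0.014 -0.06  -0.046] [ 0.012 -0.03   0.046]
```

View pics/w1.png

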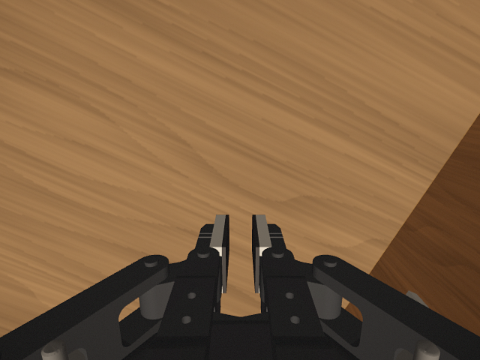

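Wrist view: the fingers are still closing, the pads meet at about (240,220), finger footprint ±11 mm (x) by about ±13 mm (z) once shut, and the camera sits on the tool's −x side. Plan: tool x points inward to the ring so the camera stays outside, and the fingers push along tool z. Computing waypoints.

```bash
cat >> h.py <<'E'
V=dict(yaw=np.radians(85.88),tube=(.5209,.1124))
def way(phi,s,off,z=.192,yphi=None):
    """TCP for finger behind lug at phi; s radial (horizontal), off tangential trailing; returns xyz, tool x yaw (deg)"""
    c=ringpt(0,0,0,**V);e=ringpt(.06,phi,0,**V);u=e-c;u[2]=0;u/=np.linalg.norm(u);t=np.array([-u[1],u[0],0])
    p=c+u*s-t*off;p[2]=z
    yw=np.degrees(np.arctan2(-u[1],-u[0]))
    return p,yw
def rows(ee,rpy,p,yw):
    from scipy.spatial.transform import Rotation as Ro
    R=Ro.from_euler("xyz",rpy,degrees=True).as_matrix()
    y0=np.degrees(np.arctan2(R[1,0],R[0,0]))
    return (R.T@(p-ee)).round(4),round(-((yw-y0+180)%360-180),1)
E
python3 - <<'E'
from h import *
for phi,s,off in[(135,110,.022),(135,64,.022)]+[(a,.0,.0185) for a in range(135,236,10)]:
    if s==0: s=64 if a<0 else 62
    p,y=way(phi,s/1000,off);print(phi,s,p.round(4),round(y,1))
from workcell import get_obs
o=get_obs();p,y=way(135.6,.115,.0215,.231);print(rows(o["ee_pos"],o["tcp_rot"],p,y))
E
```

```text
135 110 [0.4202 0.0349 0.192 ] 39.4
135 64 [0.4557 0.0641 0.192 ] 39.4Traceback (most recent call last):
  File "<stdin>", line 3, in <module>
NameError: name 'a' is not defined. Did you mean: 'A'?
```

Emit:
move_arm:
  deltas:
    - [[-0.033, 0, -0.037, 0], [-0.066, 0, -0.074, 0], [-0.1, 0, -0.112, 0], [-0.133, 0, -0.15, 0], [-0.166, 0, -0.187, 0]]

```text
time: 1.2
ee_pos: [0.3057, -0.2554, 0.2314]
tcp_rot: [-90.0, 0.0, -154.6]
wrist_force: [1.3, -0.4, 0.2]
opening: -0.0001
```

Emit:
move_arm:
  deltas:
    - [[-0.033, 0, -0.037, 0], [-0.066, 0, -0.074, 0], [-0.1, 0, -0.112, 0], [-0.14, 0, -0.156, 0], [-0.18, 0, -0.202, 0]]

```text
time: 1.7
ee_pos: [0.3757, -0.0159, 0.2316]
tcp_rot: [-90.0, 0.1, -154.5]
wrist_force: [0.6, -1.0, -0.0]
opening: 0.0002
```

Emit:
move_arm:
  deltas:
    - [[0, 0, 0, -8], [0, 0, 0, -16.5], [0, 0, 0, -25], [0, 0, 0, -33.5], [0, 0, 0, -42]]

```text
time: 2.2
ee_pos: [0.3756, -0.0178, 0.2314]
tcp_rot: [-90.0, 0.0, -112.1]
wrist_force: [0.3, -0.5, -0.0]
opening: 0.0002
```

Emit:
move_arm:
  deltas:
    - [[0, 0, 0, -8], [0, 0, 0, -16.5], [0, 0, 0, -25], [0, 0, 0, -33.5], [0, 0, 0, -42]]

```text
time: 2.7
ee_pos: [0.3755, -0.0179, 0.2314]
tcp_rot: [-90.0, -0.0, -70.2]
wrist_force: [0.2, 0.4, 0.3]
opening: -0.0004
```

Emit:
move_arm:
  deltas:
    - [[0, 0, 0, -8], [0, 0, 0, -16.5], [0, 0, 0, -25], [0, 0, 0, -33.5], [0, 0, 0, -42]]

```text
time: 3.2
ee_pos: [0.3755, -0.0179, 0.2314]
tcp_rot: [-90.0, -0.0, -28.2]
wrist_force: [0.3, -0.1, 1.4]
opening: 0.0002
```

Emit:
move_arm:
  deltas:
    - [[0, 0, 0, -8], [0, 0, 0, -16.5], [0, 0, 0, -25], [0, 0, 0, -33.5], [0, 0, 0, -42]]

```text
time: 3.7
ee_pos: [0.3755, -0.0179, 0.2314]
tcp_rot: [-90.0, -0.0, 13.8]
wrist_force: [-0.4, 0.6, -0.5]
opening: 0.0002
```

Emit:
move_arm:
  deltas:
    - [[0, 0, 0, -8], [0, 0, 0, -16.5], [0, 0, 0, -26], [0, 0, 0, -26], [0, 0, 0, -26]]

```text
time: 4.2
ee_pos: [0.3756, -0.0179, 0.2314]
tcp_rot: [-90.0, -0.0, 39.3]
wrist_force: [0.0, -0.5, 0.6]
opening: 0.0003
```

```bash
python3 - <<'E'
from h import *
from workcell import *
o=get_obs();print(o["q"].round(1),o["ee_pos"].round(4),o["tcp_rot"].round(1))
for s,off in((.115,.022),(.064,.022)):
    p,y=way(135.6,s,off);print(p,rows(o["ee_pos"],o["tcp_rot"],p,y))
E
```

```text
[ -2.7 -18.6 -11.2  97.4   0.  -42. ] [ 0.3756 -0.0179  0.2314] [-90.   -0.   39.3]
[0.41693139 0.03062031 0.192     ] (array([0.0628, 0.0394, 0.0114]), np.float64(-0.8))
[0.4559753  0.06343149 0.192     ] (array([0.1137, 0.0394, 0.0121]), np.float64(-0.8))
```

Emit:
move_arm:
  deltas:
    - [[0.01, 0.01, 0.003, 0], [0.025, 0.02, 0.006, 0], [0.04, 0.03, 0.009, 0], [0.055, 0.039, 0.012, 0], [0.06, 0.039, 0.012, -0.8]]

```text
time: 4.7
ee_pos: [0.4145, 0.0308, 0.1905]
tcp_rot: [-89.9, 0.1, 40.4]
wrist_force: [-0.3, 0.3, -0.9]
opening: -0.0002
```

```bash
python3 - <<'E'
from h import *
from workcell import *
w=camera("wrist");im=w["color"].copy();o=get_obs();np.savez("w2.npz",**w)
for k in range(4):
    q=proj(w,ringpt(.06,135.6+90*k,0,**V))[0];cv2.drawMarker(im,tuple(int(x) for x in q),(0,0,255),0,12,1)
    q=proj(w,ringpt(.06,135.6+90*k,.006,**V))[0];cv2.drawMarker(im,tuple(int(x) for x in q),(0,255,0),0,12,1)
cv2.imwrite("pics/w2.png",im);print(o["ee_pos"])
E
```

```text
[0.41479195 0.03063862 0.19125941]
```

View pics/w2.png

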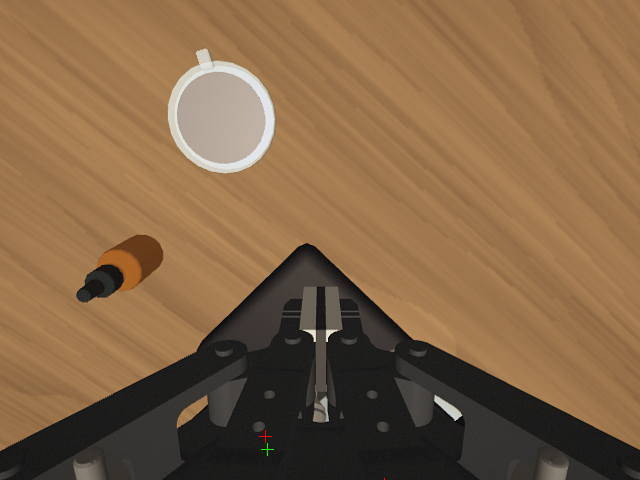

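Wrist view: the gripper hides the lugs, which project behind it near (265,440). The base corner is at (305,245), and the bottle and case are clear. Moving in radially, then checking with the scene and top cameras.

Emit:
move_arm:
  deltas:
    - [[0.01, 0, 0, 0], [0.022, 0, 0, 0], [0.034, 0, 0, 0], [0.046, 0, 0, 0], [0.053, 0, 0, 0]]

```text
time: 5.25
ee_pos: [0.4556, 0.0645, 0.1922]
tcp_rot: [-90.0, -0.0, 40.3]
wrist_force: [0.1, -0.0, 0.6]
opening: 0.0001
```

```bash
python3 - <<'E'
from h import *
from workcell import *
s=camera("scene");t=camera("top");o=get_obs()
a=cv2.resize(s["color"][150:270,280:400],(600,600),interpolation=2)
b=cv2.resize(t["color"][250:350,230:330],(600,600),interpolation=2)
cv2.imwrite("pics/m3.png",cv2.resize(np.hstack([a,b]),(800,400),interpolation=3))
print(o["ee_pos"].round(4),o["tcp_rot"].round(1),o["wrist_force"].round(1))
p,y=way(135.6,.064,.022);print(rows(o["ee_pos"],o["tcp_rot"],p,y))
for phi in range(130,236,10):
    p,y=way(phi,.064 if phi<150 else .061,.0185,.192 if phi<150 else .194);print(phi,p.round(4),round(y,1),*rows(o["ee_pos"],o["tcp_rot"],p,y))
E
```

```text
[0.4552 0.0643 0.192 ] [-90.    0.   40.3] [0.2 0.8 0.1]
(array([-0.    , -0.    , -0.0011]), np.float64(0.3))
130 [0.4559 0.0668 0.192 ] 34.5 [ 0.0021 -0.      0.0015] 5.9
140 [0.4605 0.0561 0.192 ] 44.5 [-0.0013 -0.     -0.0096] -4.1
150 [0.4687 0.0487 0.194 ] 54.6 [ 0.0002 -0.002  -0.0206] -14.3
160 [0.4765 0.0403 0.194 ] 64.9 [ 0.0007 -0.002  -0.032 ] -24.6
170 [0.4858 0.0334 0.194 ] 75.4 [ 0.0033 -0.002  -0.0433] -35.1
180 [0.4963 0.0283 0.194 ] 85.9 [ 0.008 -0.002 -0.054] -45.6
190 [0.5075 0.0251 0.194 ] 96.4 [ 0.0145 -0.002  -0.0637] -56.1
200 [0.5191 0.024  0.194 ] 106.8 [ 0.0226 -0.002  -0.072 ] -66.5
210 [0.5305 0.025  0.194 ] 117.1 [ 0.032  -0.0021 -0.0786] -76.8
220 [0.5414 0.028  0.194 ] 127.3 [ 0.0422 -0.0021 -0.0834] -87.0
230 [0.5514 0.0328 0.194 ] 137.3 [ 0.0529 -0.0021 -0.0862] -97.0
```

View pics/m3.png

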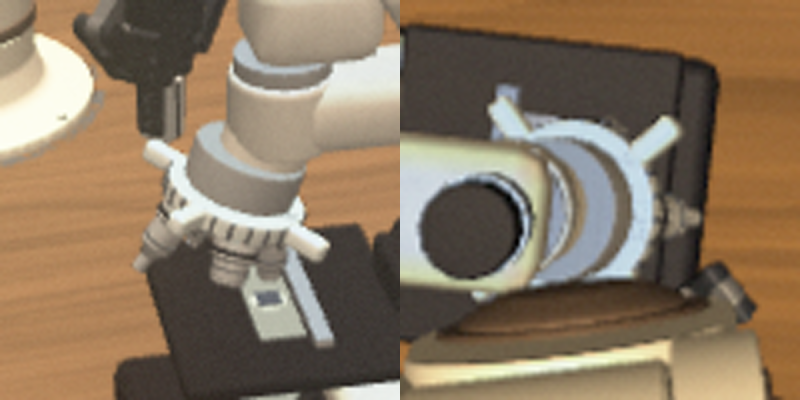

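Scene half: the fingers stand just behind the front lug at (165,115), the lug at (158,150), with clearance to the head. Top half: the rest is unmoved. Start pushing gently.

Emit:
move_arm:
  deltas:
    - [[0, 0, -0.006, -1], [-0.001, 0, -0.009, -3.5], [-0.001, 0, -0.012, -6], [-0.001, -0.001, -0.0145, -8.5], [-0.0005, -0.002, -0.0175, -11.3]]

```text
time: 5.85
ee_pos: [0.4647, 0.0495, 0.194]
tcp_rot: [-89.9, 0.1, 51.7]
wrist_force: [-4.2, -0.9, -2.9]
opening: -0.0002
```

```bash
cat > nx.py <<'E'
from h import *
from workcell import *
import sys
o=get_obs();print(o["time"],o["q"].round(1),o["wrist_force"].round(1))
for phi in map(float,sys.argv[1:]):
    p,y=way(phi,.061,.0185,.194);p2,y=way(min(phi,205),.061,.0185,.194);print(phi,*rows(o["ee_pos"],o["tcp_rot"],p,y))
E
python3 nx.py 149.5 152 154.5 157 160
```

```text
5.85 [  6.1  -6.8  -5.7  91.2   0.  -45.7] [-4.2 -0.9 -2.9]
149.5 [ 0.0021  0.     -0.0031] -2.4
152.0 [ 0.0014 -0.     -0.0059] -4.9
154.5 [ 0.0009 -0.     -0.0087] -7.5
157.0 [ 0.0005 -0.     -0.0115] -10.1
160.0 [ 0.0002 -0.     -0.015 ] -13.2
```

Emit:
move_arm:
  deltas:
    - [[0.0015, 0, -0.003, -2.4], [0.001, 0, -0.006, -4.9], [0.001, 0, -0.0085, -7.5], [0.0005, 0, -0.0115, -10], [0, 0, -0.015, -13.2]]

```text
time: 6.35
ee_pos: [0.4764, 0.0389, 0.1956]
tcp_rot: [-90.0, 0.1, 64.9]
wrist_force: [-7.3, -6.6, 11.9]
opening: -0.0002
```

```bash
python3 nx.py 162.5 165 167.5 170 173;  python3 - <<'E'
from h import *
from workcell import *
s=camera("scene");t=camera("top")
a=cv2.resize(s["color"][150:270,280:400],(600,600),interpolation=2)
b=cv2.resize(t["color"][250:350,230:330],(600,600),interpolation=2)
cv2.imwrite("pics/m4.png",cv2.resize(np.hstack([a,b]),(800,400),interpolation=3))
E
```

```text
6.35 [  4.8  -5.4  -4.3  91.2  -0.1 -60.1] [-7.3 -6.6 11.9]
162.5 [ 0.0006  0.0016 -0.0023] -2.7
165.0 [-0.0001  0.0016 -0.0051] -5.3
167.5 [-0.0006  0.0016 -0.008 ] -7.9
170.0 [-0.001   0.0016 -0.0109] -10.5
173.0 [-0.0013  0.0016 -0.0144] -13.7
```

View pics/m4.png

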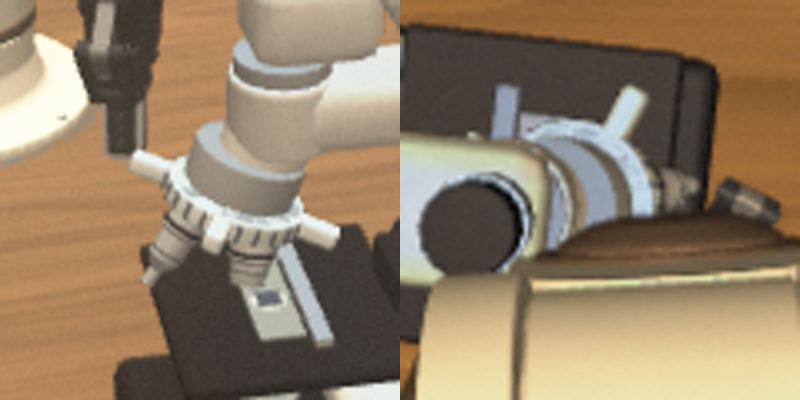

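The ring is turning (lug end near (135,158) left half, far lug (630,95) right half), but there is an outward and upward force. I'll fit the true angle from these images.

```bash
python3 - <<'E'
from h import *
from workcell import *
s,t=load("scene0.npz"),load("top0.npz")
S=np.array([[135,158],[212,240],[330,238]])*120/400+[280,150]
T=np.array([[635,93]])-[400,0];T=T*100/400+[230,250]
for a in range(134,172,2):
    L=[ringpt(.058,a+90*k,.003,**V) for k in range(4)]
    e=0
    for q,pp in((T,proj(t,L)),(S,proj(s,L))):
        for x in q:e+=((pp-x-[-1,-1])**2).sum(1).min()
    print(a,round(e,1),end="; ")
o=get_obs();print(o["time"],o["wrist_force"].round(1),o["torque"].round(2),o["ee_pos"].round(4))
E
```

```text
134 367.2; 136 303.2; 138 245.3; 140 193.7; 142 148.3; 144 109.1; 146 76.2; 148 49.4; 150 28.7; 152 14.2; 154 5.9; 156 3.6; 158 7.5; 160 17.3; 162 33.2; 164 55.1; 166 82.9; 168 116.7; 170 156.3; 6.45 [-5.6 -7.9 10.5] [-1.69  1.2  -0.07] [0.4769 0.0387 0.1957]
```

Fitted angle is 155.5°, about 4.5° behind the planned contact, and the force is 10 N upward: the finger backs are probably resting on the lug's top. Raising 5 mm to push with the pads only.

Emit:
move_arm:
  deltas:
    - [[0, -0.003, 0.001, 0], [0, -0.005, 0.001, 0], [0, -0.005, 0, 0]]

```text
time: 6.75
ee_pos: [0.4774, 0.0404, 0.1997]
tcp_rot: [-90.0, -0.0, 64.8]
wrist_force: [-2.0, -0.1, -0.0]
opening: -0.0002
```

```bash
python3 - <<'E'
from h import *
from workcell import *
o=get_obs();print(o["time"],o["wrist_force"].round(1),o["ee_pos"].round(4),o["tcp_rot"].round(1))
E
```

```text
6.75 [-2.  -0.1 -0. ] [0.4774 0.0404 0.1997] [-90.   -0.   64.8]
```

```bash
cat > nx.py <<'E'
from h import *
from workcell import *
import sys
o=get_obs();print(o["time"],o["q"].round(1),o["wrist_force"].round(1))
for phi in map(float,sys.argv[1:]):
    z=.1825+.017*np.cos(np.radians(phi-180))
    p,_=way(phi,.060,.0135,z);y=way(min(phi,210),.06,.0135)[1];print(phi,*rows(o["ee_pos"],o["tcp_rot"],p,y))
E
python3 nx.py 155.5 158 161 164 167 170
```

```text
6.75 [  4.8  -5.3  -3.7  91.6   0.  -60. ] [-2.  -0.1 -0. ]
155.5 [0.0019 0.0017 0.0006] 4.5
158.0 [ 0.0011  0.0014 -0.0021] 1.9
161.0 [ 0.0004  0.0011 -0.0054] -1.2
164.0 [-0.0002  0.0008 -0.0087] -4.3
167.0 [-0.0006  0.0006 -0.012 ] -7.4
170.0 [-0.0008  0.0005 -0.0154] -10.6
```

Emit:
move_arm:
  deltas:
    - [[0.001, 0, -0.002, 1], [0.0005, 0, -0.0055, -1.2], [0, 0, -0.0085, -4.3], [-0.0005, 0, -0.012, -7.5], [-0.001, 0, -0.0155, -10.6]]

```text
time: 7.25
ee_pos: [0.4915, 0.0337, 0.2]
tcp_rot: [-90.1, -0.1, 75.5]
wrist_force: [-3.1, 4.1, 6.7]
opening: 0.0001
```

```bash
python3 nx.py 170 173 176 179 182 185
```

```text
7.25 [  3.9  -3.5  -2.   91.4   0.1 -71.6] [-3.1  4.1  6.7]
170.0 [-0.0007  0.0008  0.0005] 0.1
173.0 [-0.0014  0.0006 -0.0029] -3.0
176.0 [-0.0018  0.0006 -0.0062] -6.2
179.0 [-0.0021  0.0005 -0.0096] -9.3
182.0 [-0.0022  0.0005 -0.013 ] -12.5
185.0 [-0.0022  0.0006 -0.0163] -15.6
```

Emit:
move_arm:
  deltas:
    - [[-0.002, -0.002, -0.003, -3], [-0.003, -0.003, -0.006, -6.2], [-0.003, -0.003, -0.0095, -9.3], [-0.003, -0.003, -0.013, -12.5], [-0.003, -0.003, -0.0165, -15.6]]

```text
time: 7.75
ee_pos: [0.5064, 0.0262, 0.2022]
tcp_rot: [-90.0, -0.0, 91.1]
wrist_force: [-0.4, -0.1, 0.1]
opening: 0.0
```

```bash
python3 nx.py 185 188 191 194 197 200;  python3 - <<'E'
from h import *
from workcell import *
s=camera("scene")
cv2.imwrite("pics/m5.png",cv2.resize(s["color"][130:260,280:410],(780,600),interpolation=2)[:, :])
E
```

```text
7.75 [  3.   -1.4   0.3  91.7   0.  -88.1] [-0.4 -0.1  0.1]
185.0 [ 0.0013  0.0028 -0.0004] -0.0
188.0 [ 0.0006  0.0029 -0.0038] -3.2
191.0 [ 0.0002  0.003  -0.0071] -6.3
194.0 [-0.0001  0.0032 -0.0105] -9.5
197.0 [-0.0002  0.0035 -0.0138] -12.6
200.0 [-0.0001  0.0037 -0.0172] -15.7
```

View pics/m5.png

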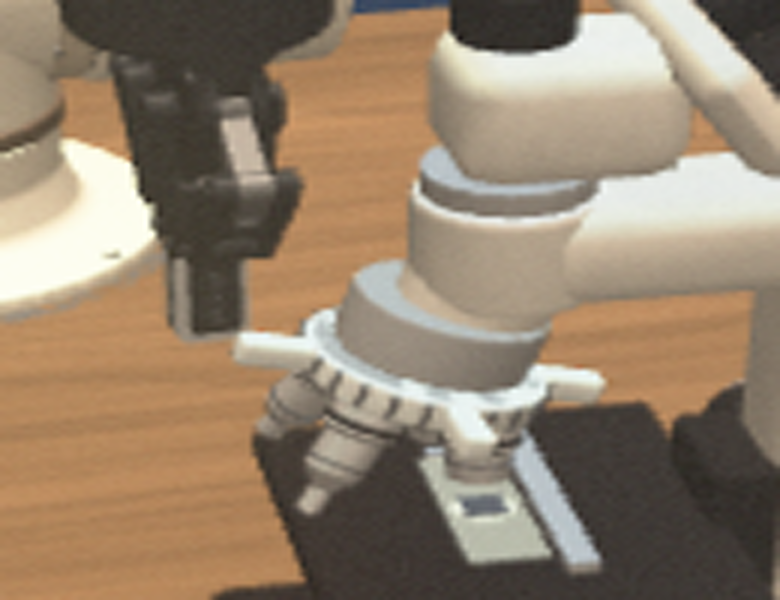

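```bash
python3 - <<'E'
from h import *
s=load("scene0.npz")
k=np.array([130/780,130/600])
S=np.array([[243,346],[478,450],[597,383]])*k+[280,130]
r=[]
for a in range(150,200):
    L=[ringpt(.058,a+90*i,.003,**V) for i in range(4)];pp=proj(s,L)
    r.append((sum(((pp-x-[-1,-1])**2).sum(1).min() for x in S),a))
print(sorted(r)[:3])
# where would finger corner (current TCP) and lug end project in this crop
for p in ([.5064,.0262,.2022],ringpt(.06,sorted(r)[0][1],.006,**V)):print(((proj(s,p)[0]-[280,130])/k).round())
print(ringpt(.06,sorted(r)[0][1],.006,**V),ringpt(.05,sorted(r)[0][1],.006,**V))
E
```

```text
[(np.float64(1.8117676773663522), 185), (np.float64(1.844338391098288), 184), (np.float64(2.8060764100920377), 186)]
[202. 330.]
[234. 334.]
[0.5203903  0.03253809 0.2071768 ] [0.52020169 0.0420506  0.20409839]
```

Nosepiece fitted at 185°, exactly the contact model now (lug end (240,345), fingers (205,330), objectives untouched). 40° left.

Emit:
move_arm:
  deltas:
    - [[0, 0.0005, -0.0035, -3], [0, 0.0005, -0.007, -6.3], [0, 0.001, -0.0105, -9.5], [0, 0.001, -0.014, -12.6], [0, 0.0015, -0.017, -15.7]]

```text
time: 8.3
ee_pos: [0.5232, 0.0264, 0.2006]
tcp_rot: [-90.0, 0.0, 106.7]
wrist_force: [-1.7, 0.1, 0.5]
opening: 0.0002
```

```bash
sed -i 's/.1825/.1845/' nx.py; python3 nx.py 200 203 206 209 212 214
```

```text
8.3 [   2.9    0.9    2.4   91.5   -0.  -103.8] [-1.7  0.1  0.5]
200.0 [-0.0001  0.0002 -0.0003] -0.1
203.0 [-0.0007  0.0005 -0.0036] -3.2
206.0 [-0.0012  0.0009 -0.0069] -6.3
209.0 [-0.0015  0.0013 -0.0102] -9.4
212.0 [-0.0016  0.0017 -0.0135] -10.4
214.0 [-0.0015  0.002  -0.0157] -10.4
```

Emit:
move_arm:
  deltas:
    - [[-0.0005, 0.0005, -0.0035, -3], [-0.001, 0.001, -0.007, -6.3], [-0.0015, 0.0015, -0.01, -9.4], [-0.0015, 0.0015, -0.0135, -10.4], [-0.0015, 0.002, -0.0155, -10.4]]

```text
time: 8.8
ee_pos: [0.5387, 0.0296, 0.1986]
tcp_rot: [-90.0, -0.0, 117.0]
wrist_force: [-0.1, 0.6, 0.1]
opening: 0.0002
```

```bash
python3 nx.py 214 216 218 220 221 222 223
```

```text
8.8 [   3.1    3.     4.3   91.4    0.  -113.9] [-0.1  0.6  0.1]
214.0 [-0.0002  0.      0.0001] -0.1
216.0 [-0.0004  0.0004 -0.0021] -0.1
218.0 [-0.0006  0.0007 -0.0042] -0.1
220.0 [-0.0008  0.0011 -0.0064] -0.1
221.0 [-0.0008  0.0013 -0.0075] -0.1
222.0 [-0.0008  0.0015 -0.0086] -0.1
223.0 [-0.0008  0.0017 -0.0096] -0.1
```

Emit:
move_arm:
  deltas:
    - [[-0.0005, 0.0005, -0.002, 0], [-0.0005, 0.0005, -0.004, 0], [-0.001, 0.001, -0.0065, 0], [-0.001, 0.001, -0.008, 0], [-0.001, 0.001, -0.008, 0]]

```text
time: 9.3
ee_pos: [0.5461, 0.0324, 0.1977]
tcp_rot: [-90.0, -0.0, 117.1]
wrist_force: [0.3, 0.2, -0.1]
opening: -0.0
```

Emit:
move_arm:
  deltas:
    - [[0, 0, 0.006, 0], [0, 0, 0.012, 0], [-0.02, 0, 0.014, 0], [-0.045, 0, 0.014, 0], [-0.07, 0, 0.014, 0]]

```text
time: 9.8
ee_pos: [0.5652, -0.0373, 0.1983]
tcp_rot: [-90.0, 0.0, 117.1]
wrist_force: [0.2, -0.1, 0.8]
opening: -0.0003
```

Emit:
move_arm:
  deltas:
    - [[-0.02, 0, 0, 0], [-0.05, -0.03, 0, 0], [-0.08, -0.06, 0, 0], [-0.11, -0.09, 0, 0], [-0.11, -0.09, 0, 0]]

```text
time: 10.3
ee_pos: [0.6173, -0.1377, 0.2914]
tcp_rot: [-90.2, 0.2, 116.9]
wrist_force: [0.6, -0.5, 0.5]
opening: -0.0001
```

```bash
python3 - <<'E'
from h import *
from workcell import *
s=camera("scene");t=camera("top");o=get_obs();print(o["time"],o["ee_pos"].round(3),o["wrist_force"].round(1))
a=cv2.resize(s["color"][170:270,290:390],(400,400),interpolation=2)
b=cv2.resize(t["color"][250:350,230:330],(400,400),interpolation=2)
cv2.imwrite("pics/m6.png",np.hstack([a,b]))
P=cloud(t);ok=t["range_z"]>0
for nm,lo,hi,(v0,v1,u0,u1) in [("slidebox",.02,.045,(160,230,240,320)),("bottle",.07,.11,(270,300,335,370)),("case",.012,.03,(325,385,325,385))]:
    m=np.zeros(ok.shape,bool);m[v0:v1,u0:u1]=1;m&=ok&(P[...,2]>lo)&(P[...,2]<hi);print(nm,m.sum(),P[m].mean(0).round(4))
E
```

```text
10.4 [ 0.616 -0.135  0.288] [-0.5 -0.6 -1.1]
slidebox 1996 [0.7301 0.0917 0.0321]
bottle 94 [ 0.5485 -0.0656  0.0816]
case 1329 [ 0.4069 -0.0779  0.022 ]
```

View pics/m6.png

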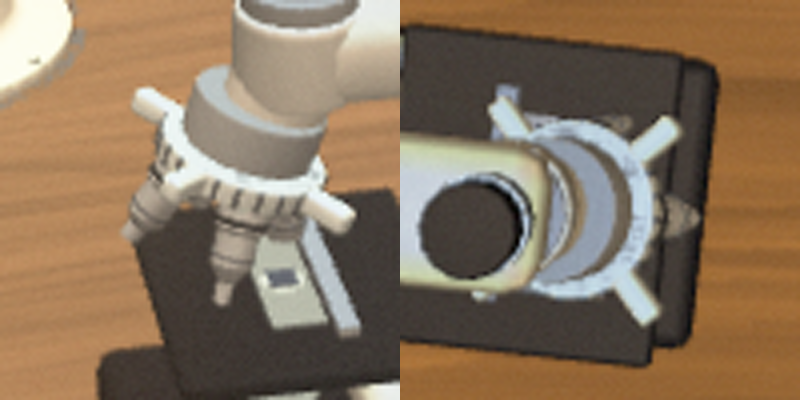

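Lug ends are back at their initial pattern: (660,135), (640,305) and (500,112) in the right half. The slender longest objective now faces the camera (222,290), the long one is in front, and the short one sits over the slide. The bench things have not moved.

```bash
python3 -c "from workcell import *; print(job_done())"
```

```text
the job is handed in; nothing more can be done
None
```

I turned the nosepiece 90° anticlockwise with the closed fingers, pushing only on one front lug. The shortest objective is now over the slide, and I backed the arm clear before handing in at about 10.4 s.

- **Final position:** in the last pictures the lugs lie in the same pattern as at the start, one quarter turn on. I compared them by eye rather than fitting the angle again. The longest objective now faces the camera side, as it should when the shortest is clicked in.
- **The click itself:** the push force had dropped to about zero near the end, which fits the nosepiece being drawn into its click. I had no direct reading of the click.
- **Bench items:** the bottle, wafer case and slide box measured within about 0.2 mm of where they were.
- **Rough moment:** early in the push the wrist force rose to about 16 N, 12 N of it upward. I think the fingers were resting on top of the lug, so I raised them 5 mm. It read about 8 N once more, and I raised them another 2–3 mm. At the readings after that the force stayed under 2 N.

I saw no contact with the objectives in the pictures, but a picture was not taken at every step.

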